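# Weigh down the glued plywood panels

### The job

Four glued plywood panels have to be pressed while they dry: stand each of the four steel weights upright on the middle of the panel of its own rank in size, the smallest weight on the smallest panel and so on up to the largest weight on the largest panel. Set the weights down, do not drop or knock them about, and leave the wooden stamp and the glue jar where they stand.

Things in the scene. Friction and masses are not known exactly. Their poses are not given: they have to be found in the camera images.
- weight_small: the smallest of four loose turned steel weights (discs 28, 40, 52, 64 mm across): upright disc 28 mm in diameter, 30 mm high, on it a thin neck and a round grip knob 22 mm in diameter, 36 to 62 mm above the underside (alike on all four); 0.22 kg, give or take a fifth. Origin: centre of the underside; z up. Take it by the knob from above.
- weight_medium: the second smallest of four loose turned steel weights (discs 28, 40, 52, 64 mm across): upright disc 40 mm in diameter, 30 mm high, on it a thin neck and a round grip knob 22 mm in diameter, 36 to 62 mm above the underside (alike on all four); 0.37 kg, give or take a fifth. Origin: centre of the underside; z up. Take it by the knob from above.
- weight_large: the second largest of four loose turned steel weights (discs 28, 40, 52, 64 mm across): upright disc 52 mm in diameter, 30 mm high, on it a thin neck and a round grip knob 22 mm in diameter, 36 to 62 mm above the underside (alike on all four); 0.57 kg, give or take a fifth. Origin: centre of the underside; z up. Take it by the knob from above.
- weight_biggest: the largest of four loose turned steel weights (discs 28, 40, 52, 64 mm across): upright disc 64 mm in diameter, 30 mm high, on it a thin neck and a round grip knob 22 mm in diameter, 36 to 62 mm above the underside (alike on all four); 0.83 kg, give or take a fifth. Origin: centre of the underside; z up. Take it by the knob from above.
- panel_small: the smallest of four square glued-up plywood panels (50, 68, 86, 104 mm wide): 50 mm by 50 mm, 8 mm thick, flat and stuck to the bench (does not move), a dark engraved ring at its middle and dots at its corners. Origin: centre of the underside, 8 mm below its top; x and y along its edges. Bears weight_small.
- panel_medium: the second smallest of four square glued-up plywood panels (50, 68, 86, 104 mm wide): 68 mm by 68 mm, 8 mm thick, flat and stuck to the bench (does not move), a dark engraved ring at its middle and dots at its corners. Origin: centre of the underside, 8 mm below its top; x and y along its edges. Bears weight_medium.
- panel_large: the second largest of four square glued-up plywood panels (50, 68, 86, 104 mm wide): 86 mm by 86 mm, 8 mm thick, flat and stuck to the bench (does not move), a dark engraved ring at its middle and dots at its corners. Origin: centre of the underside, 8 mm below its top; x and y along its edges. Bears weight_large.
- panel_biggest: the largest of four square glued-up plywood panels (50, 68, 86, 104 mm wide): 104 mm by 104 mm, 8 mm thick, flat and stuck to the bench (does not move), a dark engraved ring at its middle and dots at its corners. Origin: centre of the underside, 8 mm below its top; x and y along its edges. Bears weight_biggest.
- stamp: wooden hand stamp standing among the weights, not to be disturbed: square wooden block 48 mm by 48 mm, 22 mm high, with a turned dark wooden handle (up to 30 mm thick), 74 mm high in all, loose, 0.15 kg. Origin: centre of the underside, z up.
- glue_jar: closed round white plastic glue jar with a black cap standing among the weights, not to be disturbed: 54 mm in diameter, 65 mm high, loose, 0.2 kg. Origin: centre of the underside, z up.
Not all that is in view belongs to the job. Leave any blue or purple look-alike of the weight_biggest alone.

How it is judged (in metres and radians):
At the end, for the whole second after the job is handed in: Each weight stands upright (within 0.08 rad) and at rest, flat on the panel of its own size rank (smallest on smallest ... largest on largest), centres within 12 mm of each other; the stamp and the glue jar stand within 20 mm of where they were, tilted under 0.15 rad (horizontal distance between weight_small and panel_small below 0.012 m and z of weight_small in the frame of panel_small between 0.005 and 0.011 m and angle between each of weight_small, weight_medium, weight_large, weight_biggest's own z axis and vertical below 0.08 rad and linear speed of each of weight_small, weight_medium, weight_large, weight_biggest below 0.02 m/s and horizontal distance between weight_medium and panel_medium below 0.012 m and z of weight_medium in the frame of panel_medium between 0.005 and 0.011 m and horizontal distance between weight_large and panel_large below 0.012 m and z of weight_large in the frame of panel_large between 0.005 and 0.011 m and horizontal distance between weight_biggest and panel_biggest below 0.012 m and z of weight_biggest in the frame of panel_biggest between 0.005 and 0.011 m and distance of each of stamp, glue_jar from where it was at the start of the episode below 0.02 m and angle between each of stamp, glue_jar's own z axis and vertical below 0.15 rad); the robot touches nothing.
It fails at once if a weight is dropped, thrown or knocked about (moves faster than 0.6 m/s out of the gripper) ((linear speed of weight_small above 0.6 m/s and contact force between the fingers and weight_small below 0.1 N) or (linear speed of weight_medium above 0.6 m/s and contact force between the fingers and weight_medium below 0.1 N) or (linear speed of weight_large above 0.6 m/s and contact force between the fingers and weight_large below 0.1 N) or (linear speed of weight_biggest above 0.6 m/s and contact force between the fingers and weight_biggest below 0.1 N)).
It fails at once if the wooden stamp is shifted by more than 20 mm or tipped (distance of stamp from where it was at the start of the episode above 0.02 m or angle between stamp's own z axis and vertical above 0.3 rad).
It fails at once if the glue jar is shifted by more than 20 mm or tipped (distance of glue_jar from where it was at the start of the episode above 0.02 m or angle between glue_jar's own z axis and vertical above 0.3 rad).
It also fails if it takes over 109 s, if anything falls off the work surface, if the arm or the gripper's body presses on something with over 40 N, if the wrist force passes 120 N, or if a joint passes its speed limit or range.

### The arm

A 6-joint arm with a two-finger parallel gripper is mounted at the origin on the work surface. World frame = base frame: x ahead of the robot, y to its left, z up, the work surface at z = 0. Lengths are in mm, angles in rad, forces in N, time in s.
With the tool pointing down it reaches from about 350 to 875 mm from the base axis. Payload 4.2 kg.
Tool frame: the origin (TCP) lies at the very end of the fingers, on their centre line; the grasp point (between the pads) lies 19 mm behind it; z points along the fingers, y is the line along which they close (so a half turn about z gives the same grasp; the last joint's range is limited). The gripper opens to 85 mm and grips with 20 to 120 N. Pads are 22 mm wide; open, the fingers measure 114 mm over their backs; the gripper's body (76 mm by 85 mm) begins 54 mm behind the grasp point. The pads swing forward as they close: fully open they stand 13 mm farther back than shut.
Start: joints at [-0.883, 0.385, 0.008, 0, -1.194, -0.259], TCP at [259.875, -568.388, 231.312] pointing down, gripper open.
Joint ranges: [-3.14, 3.14], [-1.21, 2.06], [-1.07, 1.41], [-3.16, 2.05], [-2.99, -0.16], [-3.1, 3.1]. Speed limits (rad/s): [2.79, 2.79, 3.14, 3.14, 3.14, 3.14].

### API

Orientations are given as a unit quaternion [x, y, z, w].
In Python, from bench import arm, viewer gives the robot as it stands. The module is installed in compiled form; this text tells all that it offers.
- The arm moves only by the shell command python3 -m jog 'ROWS' [OPENING]. ROWS is a JSON list of rows, 1 to 10 of them, each an object with the fields xyz (a list: dx, dy, dz in fractions of the full range, 1 being 800 mm), rot (a list: a rotation vector rx, ry, rz in parts of the range, where 1.0 means pi rad); a field left out counts as zero; each row is the pose to reach, as a shift and turn from the pose commanded when the command began, along the tool's axes at that moment; what a row does not reach only later rows make up. A row lasts 1/10 s, in which the tool goes at most 50 mm and 0.15 rad, less where a joint would pass 70% of its speed; a pose out of reach is approached as far as the arm can. OPENING is the finger opening in mm, set as the command begins (- or left out keeps the last). The fingers move at their own pace and stop on an object; the grip force is fixed at half the most. Time passes only in rows, so rows that do not move let the fingers close. It prints the time, the measured TCP pose, the force, the opening and the grip force at its end. No shift or turn number may pass 1 either way. Input that does not fit is refused with a message, and nothing moves.
- arm.read_state(): the state, without advancing time (a new reading comes with each control period).
- viewer.get_image(name): name is "scene" or "top"; returns (picture, depth): 480x640x3 uint8, blue, green, red; 480x640 float32, mm along the optical axis (not along the pixel's ray), 0 where there is no reading.
- viewer.get_calibration(name): a dict with "K" (3x3 intrinsics, pixels), "rvec" (rotation vector, rad) and "tvec" (3), from world to camera coordinates, as OpenCV has them. Camera axes: x right, y down, z forward; pixel columns grow to the right and rows downward; lengths in mm; the calibration is good to about 2 mm. A picture is of the moment at which its call begins. get_calibration takes no time and is no camera call.
- arm.job_done(): hands the job in; it is judged then, once.
The state is a dict: "clock": time; "joints": joint angles; "joint_vel": joint speeds; "joint_efforts": joint torques, N m; "position": TCP position; "ee_rot": TCP orientation; "contact_force": force on the tool from outside, world axes, zero at the start; "wrist_torque": the same for the moment, N m; "gripper_width": finger opening in mm; "grasp_force": force on a finger pad.
Only numpy, scipy, OpenCV 4.12 (cv2) and the standard library are available. Lean on these libraries where they do the work, as an engineer would, in place of code of your own. Each camera call takes 0.05 s, during which the arm holds its last target. There are 200 camera calls.

## Working session

There is one attempt and no reset: what is moved stays moved. The work goes in short steps, Python scripts to look and compute and a shell command to move; the robot and the scene stay as the last step left them, time stands still between calls to the robot, and variables do not carry over. Pictures are saved under pics/ and viewed, at most 14 in all, crops included, and the job is handed in when it is done.

```bash
mkdir -p pics; python3 - <<'E'
from bench import arm, viewer
import cv2,numpy as np
for n in("top","scene"):
    p,d=viewer.get_image(n); cv2.imwrite(f"pics/{n}0.png",p); np.save(f"{n}0.npy",d)
    c=viewer.get_calibration(n); print(n,c)
s=arm.read_state();print(s)
E
```

```text
top {'K': array([[436.55846992,   0.        , 319.99816103],
       [  0.        , 436.55846992, 238.60963179],
       [  0.        ,   0.        ,   1.        ]]), 'rvec': array([ 2.17794844, -2.16474359,  0.0994543 ]), 'tvec': array([ -2.41801698, 547.98203157, 826.61786903])}
scene {'K': array([[549.24033049,   0.        , 316.6921746 ],
       [  0.        , 549.24033049, 237.76976005],
       [  0.        ,   0.        ,   1.        ]]), 'rvec': array([ 1.50188007,  2.23454368, -0.71060664]), 'tvec': array([ 201.70401343, -383.10963697, 1767.92776438])}
{'clock': 0.1, 'joints': array([-8.83456010e-01,  3.85475441e-01,  6.76547407e-03, -4.15089891e-04,
       -1.19397404e+00, -2.58601089e-01]), 'joint_vel': array([-5.41927202e-04, -2.15403899e-03,  3.64708195e-03,  6.00028066e-04,
       -7.96882303e-04, -5.09301636e-05]), 'joint_efforts': array([-3.39271473e-04, -3.93320274e+01,  1.88930047e+01,  4.19796467e+00,
       -2.59241373e-03,  6.04066770e-06]), 'position': array([ 259.62917144, -567.96086148,  230.33762642]), 'ee_rot': array([-2.12656615e-01,  9.77126520e-01,  9.28102707e-04, -2.58217538e-04]), 'contact_force': array([ 1.1666515 , -0.35694376,  0.73061249]), 'wrist_torque': array([-0.01244339,  0.07357225, -0.03540234]), 'grasp_force': 0.0, 'gripper_width': 85.37437224849862}
```

View pics/top0.png

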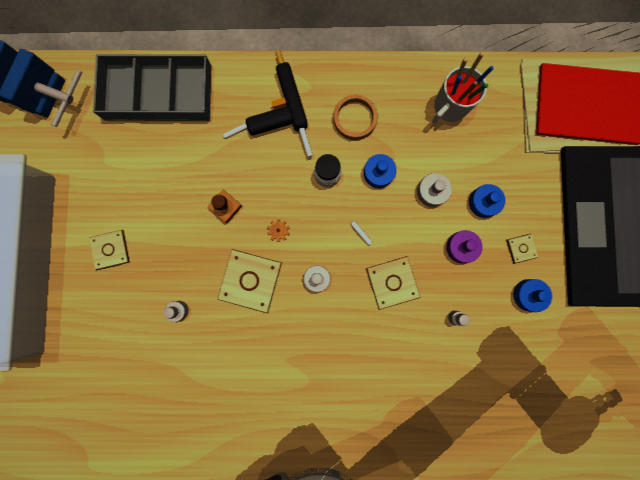

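View pics/scene0.png

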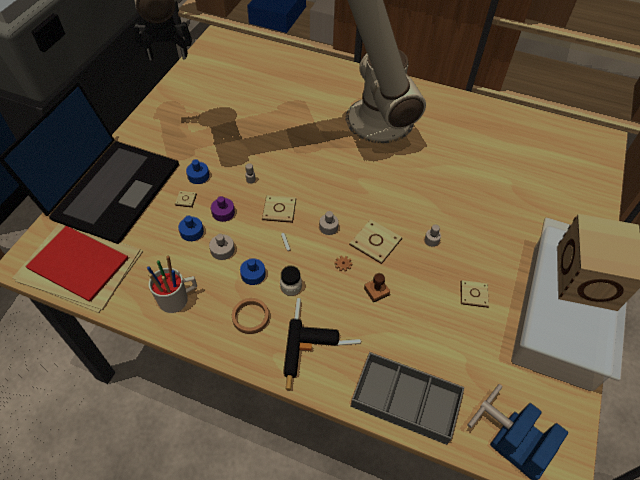

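The top view shows the steel weights, smallest to biggest, at (459,318), (176,311), (316,279) and (435,189). The panels, in the same order, are at (523,248), (109,250), (393,282) and (250,281). The stamp is at (224,206) and the jar at (327,170). The blue and purple weights are look-alikes to leave alone.

```bash
cat > h.py <<'E'
import cv2,numpy as np
from bench import arm,viewer
def cloud(n,d):
    c=viewer.get_calibration(n);K=c["K"];R=cv2.Rodrigues(c["rvec"])[0];t=c["tvec"]
    v,u=np.mgrid[:480,:640]; P=np.stack([(u-K[0,2])/K[0,0]*d,(v-K[1,2])/K[1,1]*d,d],-1)
    return (P-t)@R   # R^T (P-t)
def knob(W,x,y,r=40):
    m=(np.hypot(W[...,0]-x,W[...,1]-y)<r)
    return m
def ray(n,uv,z):
    c=viewer.get_calibration(n);K=c["K"];R=cv2.Rodrigues(c["rvec"])[0];t=c["tvec"]
    C=-R.T@t; g=R.T@np.linalg.inv(K)@np.array([uv[0],uv[1],1.]); return C+g*(z-C[2])/g[2]
def proj(n,X):
    c=viewer.get_calibration(n); return cv2.projectPoints(np.array([X],float),c["rvec"],c["tvec"],c["K"],None)[0].ravel()
E
python3 - <<'E'
from h import *
np.set_printoptions(precision=1,suppress=True)
I={n:cv2.imread(f"pics/{n}0.png") for n in("top","scene")}
W={n:cloud(n,np.load(f"{n}0.npy")) for n in I}
print("cam",ray("top",(0,0),0), "bench z",[np.median(W["top"][350:360,250:300,2]),np.median(W["scene"][300:310,420:440,2])])
wt=dict(s=(459,318),m=(176,311),l=(316,279),b=(435,189),stamp=(224,206),jar=(327,170),blue1=(380,170),blue2=(488,200),blue3=(533,295),purple=(465,246))
for k,uv in wt.items():
    p=ray("top",uv,50)
    print(k,p[:2],end=' ')
    for n in W:
        w=W[n]; m=np.hypot(w[...,0]-p[0],w[...,1]-p[1])<45
        zt=np.percentile(w[m][:,2],99.5)
        t=m&(w[...,2]>58)&(w[...,2]<70) ; q=w[t]
        e=cv2.minEnclosingCircle(q[:,:2].astype(np.float32)) if len(q) else None
        # disc top
        a=m&(w[...,2]>26)&(w[...,2]<33); qa=w[a]
        ea=cv2.minEnclosingCircle(qa[:,:2].astype(np.float32)) if len(qa) else None
        print(n,"zt %.0f n%d"%(zt,len(q)),"knob",np.array(e[0]) if e else None,"r%.1f"%(e[1] if e else 0),"disc",np.array(ea[0]) if ea else None,"r%.1f"%(ea[1] if ea else 0),end=' | ')
    print()
for k,uv in dict(s=(523,248),m=(109,250),l=(393,282),b=(250,281)).items():
    p=ray("top",uv,8); print("panel",k,p[:2],end=' ')
    for n in W:
        w=W[n]; m=(np.hypot(w[...,0]-p[0],w[...,1]-p[1])<80)&(w[...,2]>5)&(w[...,2]<12)
        nl,lab,st,ce=cv2.connectedComponentsWithStats(m.astype(np.uint8))
        i=1+np.argmax(st[1:,4]); q=w[lab==i]
        r=cv2.minAreaRect(q[:,:2].astype(np.float32))
        # ring: dark pixels near centre
        c=proj(n,[p[0],p[1],8]); g=cv2.cvtColor(I[n],cv2.COLOR_BGR2GRAY).astype(int)
        mm=(np.hypot(w[...,0]-r[0][0],w[...,1]-r[0][1])<18)&(g<0.6*np.median(g[lab==i]))
        (cx,cy),rr=cv2.minEnclosingCircle(np.argwhere(mm)[:,::-1].astype(np.float32)) if mm.any() else ((0,0),0)
        print(n,"rect",np.array(r[0]),np.array(r[1]),"%.0f"%r[2],"ring",ray(n,(cx,cy),8)[:2],"r%.1f z%.1f"%(rr,np.median(q[:,2])),end=' | ')
    print()
E
```

```text
cam [1056.4  685.1    0. ] bench z [np.float64(-1.2370260935819342), np.float64(0.9459670059027174)]
s [ 398.6 -259.2] top zt 62 n101 knob [ 396.6 -264.4] r10.6 disc [ 396.6 -263.5] r13.4 | scene zt 65 n39 knob [ 399.9 -266.3] r12.1 disc [ 398.4 -265.7] r13.8 | 
m [408.1 269.3] top zt 62 n98 knob [406.1 281.3] r10.5 disc [406.1 280.8] r19.9 | scene zt 65 n50 knob [405.9 280.8] r12.7 disc [407.3 279.8] r20.8 | 
l [469.3   7.9] top zt 875 n96 knob [470.7   8.4] r10.6 disc [470.8   8.2] r25.7 | scene zt 66 n45 knob [473.    6.5] r11.2 disc [471.1   7.1] r26.7 | 
b [ 642.5 -219. ] top zt 62 n88 knob [ 648.9 -224.3] r10.3 disc [ 648.6 -224.3] r32.1 | scene zt 66 n45 knob [ 650.6 -225.9] r11.3 disc [ 650.2 -227.1] r33.7 | 
stamp [607.3 184.8] top zt 73 n121 knob [613.2 193.2] r14.1 disc [609.1 187.9] r0.0 | scene zt 77 n55 knob [616.2 191.7] r14.7 disc [621.2 189.8] r27.9 | 
jar [678.5 -11.8] top zt 67 n493 knob [683.3 -11.3] r24.0 disc [681.2 -11.3] r27.0 | scene zt 71 n258 knob [684.2 -12.4] r25.2 disc [686.2 -12. ] r26.7 | 
blue1 [ 679.1 -113.9] top zt 62 n92 knob [ 686.1 -115.9] r10.6 
[... 571 characters left out ...]
sc [ 537.3 -284.2] r32.6 | 
panel s [ 533.3 -402.6] top rect [ 534.3 -402. ] [48.6 48.3] 15 ring [ 533.3 -402.6] r4.5 z6.8 | scene rect [ 530.3 -404.8] [61.9 57.3] 14 ring [ 533.2 -404.6] r3.0 z8.3 | 
panel m [524.4 421.2] top rect [526.2 424.7] [67.1 66.7] 13 ring [526.1 424. ] r6.3 z6.9 | scene rect [527.1 423.9] [77.6 69.7] 15 ring [526.7 424. ] r4.9 z8.8 | 
panel l [ 464.5 -143.7] top rect [ 463.7 -142.7] [83.8 84.9] 17 ring [ 463.5 -143.7] r8.2 z6.8 | scene rect [ 463.3 -146.2] [97.5 88.1] 18 ring [ 463.2 -146.3] r5.5 z8.5 | 
panel b [464.7 138.8] top rect [466. 142.] [101.9 103.1] 75 ring [466.1 142.2] r9.1 z6.9 | scene rect [464.6 138.5] [112.3 119.8] 78 ring [464.6 138.7] r6.3 z8.8 |
```

```bash
cat > go.py <<'E'
import sys; from h import *
from scipy.spatial.transform import Rotation as Ro
s=arm.read_state(); R=Ro.from_quat(s["ee_rot"]); p=s["position"]
for a in sys.argv[1:]:
    q=np.array([float(v) for v in a.split(",")]); print(a,"d_tool",np.round(R.inv().apply(q-p),1),"rot",np.round(R.as_matrix()[:,2],3)); p=q
print("t",s["clock"],"pos",s["position"].round(1))
E
python3 go.py 397.5,-264.7,140 397.5,-264.7,34 397.5,-264.7,140 533.5,-403,150 406.3,280.7,140 526.3,424,140 471,7.7,140 463.5,-144.7,140 649.3,-225,140 465.5,141,140
```

```text
397.5,-264.7,140 d_tool [-251.4  218.4   90.7] rot [-0.001  0.002 -1.   ]
397.5,-264.7,34 d_tool [ -0.   -0.2 106. ] rot [-0.001  0.002 -1.   ]
397.5,-264.7,140 d_tool [   0.     0.2 -106. ] rot [-0.001  0.002 -1.   ]
533.5,-403,150 d_tool [ -66.2 -182.3  -10.4] rot [-0.001  0.002 -1.   ]
406.3,280.7,140 d_tool [-168.4  674.7   11.3] rot [-0.001  0.002 -1.   ]
526.3,424,140 d_tool [-1.687e+02  8.050e+01  1.000e-01] rot [-0.001  0.002 -1.   ]
471,7.7,140 d_tool [ 223.3 -355.7   -0.7] rot [-0.001  0.002 -1.   ]
463.5,-144.7,140 d_tool [  70.2 -135.5   -0.3] rot [-0.001  0.002 -1.   ]
649.3,-225,140 d_tool [-135.6 -150.3   -0.3] rot [-0.001  0.002 -1.   ]
465.5,141,140 d_tool [ 15.1 409.3   0.8] rot [-0.001  0.002 -1.   ]
t 0.1 pos [ 259.6 -568.   230.3]
```

The manual's scale: shifts go in shares of 800 mm and turns go in shares of pi rad. Converting my numbers, -251.4 mm is -0.3143, -243 mm is -0.3038.

```bash
python3 -m jog '[{"xyz":[-0.0188,0.0163,0.0063]},{"xyz":[-0.0563,0.0488,0.02]},{"xyz":[-0.1,0.0863,0.0363]},{"xyz":[-0.15,0.13,0.0538]},{"xyz":[-0.2,0.1738,0.0725]},{"xyz":[-0.2438,0.2113,0.0875]},{"xyz":[-0.2813,0.2438,0.1013]},{"xyz":[-0.3038,0.2638,0.11]},{"xyz":[-0.3143,0.273,0.1134]},{"xyz":[-0.3143,0.273,0.1134]}]' 45; python3 -m jog '[{},{}]'; python3 go.py 397.5,-264.7,34
```

```text
clock: 1.1
position: [397.9, -264.3, 140.3]
ee_rot: [-0.214, 0.977, 0.0, -0.0]
contact_force: [0.1, -1.0, -0.7]
gripper_width: 44.9
grasp_force: 0.0
clock: 1.3
position: [397.5, -266.2, 140.9]
ee_rot: [-0.212, 0.977, -0.0, 0.0]
contact_force: [-1.1, -0.4, 0.5]
gripper_width: 45.0
grasp_force: 0.0
397.5,-264.7,34 d_tool [ -0.6   1.5 106.9] rot [ 0.001 -0.    -1.   ]
t 1.3 pos [ 397.5 -266.2  140.9]
```

Converted, 106 mm is 0.1325, 102 mm is 0.1275.

```bash
python3 -m jog '[{"xyz":[0,0,0.0125]},{"xyz":[0,0.0009,0.0375]},{"xyz":[0,0.0009,0.0625]},{"xyz":[0,0.0009,0.0875]},{"xyz":[0,0.0009,0.1063]},{"xyz":[0,0.0009,0.1188]},{"xyz":[0,0.0009,0.1275]},{"xyz":[0,0.0009,0.1325]},{"xyz":[0,0.0009,0.1325]},{"xyz":[0,0.0009,0.1325]}]'; python3 -m jog '[{},{},{},{},{},{},{},{}]' 10;  python3 - <<'E'
from h import *
cv2.imwrite("pics/g1.png",cv2.resize(viewer.get_image("scene")[0][110:250,150:340],None,fx=4,fy=4))
E
```

```text
clock: 2.3
position: [397.8, -264.8, 35.1]
ee_rot: [-0.213, 0.977, -0.0, 0.0]
contact_force: [-0.6, 0.7, 0.8]
gripper_width: 44.9
grasp_force: 0.0
clock: 3.1
position: [397.9, -264.8, 35.3]
ee_rot: [-0.213, 0.977, -0.0, 0.0]
contact_force: [-0.6, 0.5, 5.8]
gripper_width: 20.2
grasp_force: 58.6
```

View pics/g1.png

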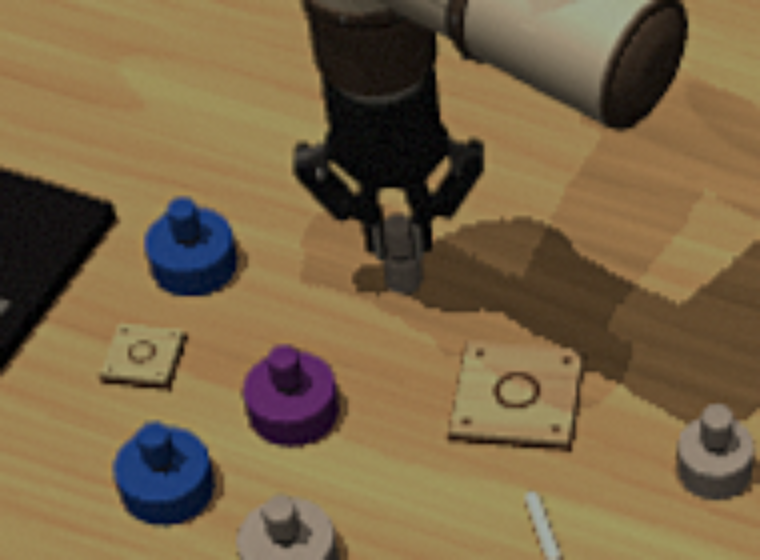

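The crop shows the fingers closed on the small weight's knob at about (400,250). The weight looks upright. I'll lift it and check.

Converted, -108 mm is -0.135, -104 mm is -0.13.

```bash
python3 -m jog '[{"xyz":[0,0,-0.0038]},{"xyz":[0,0,-0.0125]},{"xyz":[0,0,-0.0275]},{"xyz":[0,0,-0.05]},{"xyz":[0,0,-0.075]},{"xyz":[0,0,-0.1]},{"xyz":[0,0,-0.1188]},{"xyz":[0,0,-0.13]},{"xyz":[0,0,-0.135]},{"xyz":[0,0,-0.135]}]'; python3 go.py 533.5,-403,143;  python3 - <<'E'
from h import *
cv2.imwrite("pics/g2.png",cv2.resize(viewer.get_image("scene")[0][90:230,150:340],None,fx=4,fy=4))
E
```

```text
clock: 4.15
position: [397.3, -264.5, 142.6]
ee_rot: [-0.213, 0.977, 0.0, 0.0]
contact_force: [-0.3, 1.3, -2.3]
gripper_width: 20.1
grasp_force: 58.7
533.5,-403,143 d_tool [ -66.3 -182.6   -0.4] rot [ 0.  0. -1.]
t 4.15 pos [ 397.3 -264.5  142.6]
```

View pics/g2.png

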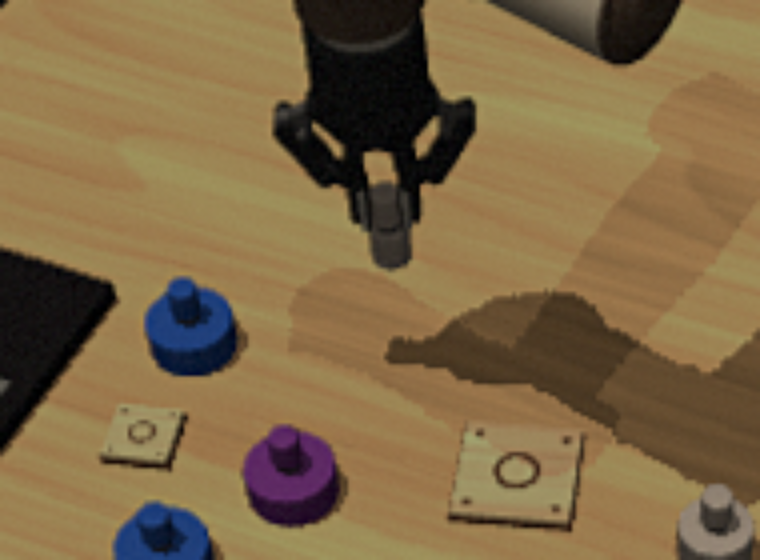

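Converted, -182.4 mm is -0.228, -181 mm is -0.2263.

```bash
python3 -m jog '[{"xyz":[-0.0038,-0.01,0]},{"xyz":[-0.0125,-0.0338,0]},{"xyz":[-0.0238,-0.0663,0]},{"xyz":[-0.0363,-0.1,0]},{"xyz":[-0.0488,-0.1338,0]},{"xyz":[-0.0613,-0.1675,0]},{"xyz":[-0.0713,-0.1963,0]},{"xyz":[-0.0788,-0.2163,0]},{"xyz":[-0.0825,-0.2263,0]},{"xyz":[-0.0829,-0.228,0]}]'; python3 -m jog '[{},{},{},{}]'; python3 go.py 533.5,-403,43
```

```text
clock: 5.2
position: [533.7, -403.5, 141.0]
ee_rot: [-0.212, 0.977, 0.001, -0.001]
contact_force: [-0.0, 0.7, -1.4]
gripper_width: 19.9
grasp_force: 58.8
clock: 5.6
position: [533.4, -402.5, 143.1]
ee_rot: [-0.213, 0.977, -0.0, 0.0]
contact_force: [0.4, -0.4, -1.3]
gripper_width: 20.3
grasp_force: 58.8
533.5,-403,43 d_tool [ 1.000e-01 -5.000e-01  1.001e+02] rot [ 0. -0. -1.]
t 5.6 pos [ 533.4 -402.5  143.1]
```

Converted, 99 mm is 0.1238, 97.5 mm is 0.1219.

```bash
python3 -m jog '[{"xyz":[0,0,0.01]},{"xyz":[0,0,0.0313]},{"xyz":[0,0,0.0563]},{"xyz":[0,0,0.08]},{"xyz":[0,0,0.0988]},{"xyz":[0,0,0.1113]},{"xyz":[0,0,0.1188]},{"xyz":[0,0,0.1219]},{"xyz":[0,0,0.1238]},{"xyz":[0,0,0.1238]}]'; python3 -m jog '[{"xyz":[0,0,0.0004]},{"xyz":[0,0,0.0008]},{"xyz":[0,0,0.0011]},{"xyz":[0,0,0.0011]}]'
```

```text
clock: 6.6
position: [533.9, -403.1, 44.1]
ee_rot: [-0.213, 0.977, -0.0, 0.0]
contact_force: [0.0, -1.2, -2.4]
gripper_width: 20.4
grasp_force: 58.8
clock: 7.0
position: [533.8, -403.0, 43.4]
ee_rot: [-0.213, 0.977, -0.0, 0.0]
contact_force: [0.0, -0.0, 1.3]
gripper_width: 20.3
grasp_force: 58.9
```

Converted, -100 mm is -0.125, -96 mm is -0.12.

```bash
python3 -m jog '[{},{},{},{},{}]' 45;  python3 -m jog '[{"xyz":[0,0,-0.0063]},{"xyz":[0,0,-0.0188]},{"xyz":[0,0,-0.04]},{"xyz":[0,0,-0.065]},{"xyz":[0,0,-0.09]},{"xyz":[0,0,-0.1088]},{"xyz":[0,0,-0.12]},{"xyz":[0,0,-0.125]},{"xyz":[0,0,-0.125]}]'; python3 go.py 649.3,-225,140; python3 - <<'E'
from h import *
cv2.imwrite("pics/g3.png",cv2.resize(viewer.get_image("scene")[0][110:250,150:340],None,fx=4,fy=4))
E
```

```text
clock: 7.5
position: [533.6, -402.9, 42.7]
ee_rot: [-0.213, 0.977, -0.0, 0.0]
contact_force: [0.1, -0.6, -0.6]
gripper_width: 45.2
grasp_force: 0.0
clock: 8.4
position: [533.6, -402.9, 143.2]
ee_rot: [-0.213, 0.977, -0.0, 0.0]
contact_force: [0.7, -0.4, -0.3]
gripper_width: 44.9
grasp_force: 0.0
649.3,-225,140 d_tool [-179.2  113.8    3.3] rot [ 0.001 -0.    -1.   ]
t 8.4 pos [ 533.6 -402.9  143.2]
```

View pics/g3.png

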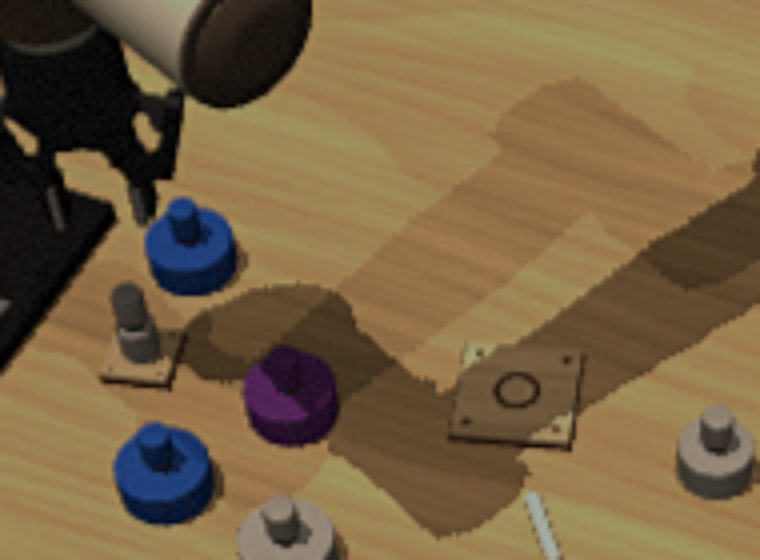

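The small weight stands on the small panel, at crop pixel (138,340). Next is the biggest weight.

Converted, -179.2 mm is -0.224, -178 mm is -0.2225.

```bash
python3 -m jog '[{"xyz":[-0.01,0.0063,0]},{"xyz":[-0.0338,0.0213,0]},{"xyz":[-0.065,0.0413,0]},{"xyz":[-0.1,0.0638,0]},{"xyz":[-0.135,0.0863,0]},{"xyz":[-0.1663,0.1063,0]},{"xyz":[-0.1938,0.1225,0]},{"xyz":[-0.2125,0.135,0]},{"xyz":[-0.2225,0.1413,0]},{"xyz":[-0.224,0.1423,0]}]'; python3 -m jog '[{},{},{},{}]'; python3 go.py 649.3,-225,35
```

```text
clock: 9.45
position: [649.5, -224.0, 142.2]
ee_rot: [-0.213, 0.977, 0.0, -0.0]
contact_force: [0.4, 0.4, 0.1]
gripper_width: 44.7
grasp_force: 0.0
clock: 9.85
position: [648.8, -225.7, 142.8]
ee_rot: [-0.212, 0.977, -0.0, 0.0]
contact_force: [0.8, 0.0, 0.2]
gripper_width: 45.0
grasp_force: 0.0
649.3,-225,35 d_tool [ -0.7   0.4 107.8] rot [ 0. -0. -1.]
t 9.85 pos [ 648.8 -225.7  142.8]
```

Converted, 108 mm is 0.135, 106 mm is 0.1325.

```bash
python3 -m jog '[{"xyz":[0,0,0.0125]},{"xyz":[0,0,0.0375]},{"xyz":[0,0,0.0625]},{"xyz":[0,0,0.0875]},{"xyz":[0,0,0.1063]},{"xyz":[0,0,0.1188]},{"xyz":[0,0,0.1275]},{"xyz":[0,0,0.1325]},{"xyz":[0,0,0.135]},{"xyz":[0,0,0.135]}]'; python3 -m jog '[{},{},{},{},{},{},{}]' 10; python3 -m jog '[{"xyz":[0,0,-0.0025]},{"xyz":[0,0,-0.0075]},{"xyz":[0,0,-0.0163]},{"xyz":[0,0,-0.0313]},{"xyz":[0,0,-0.05]},{"xyz":[0,0,-0.0713]},{"xyz":[0,0,-0.0925]},{"xyz":[0,0,-0.1125]},{"xyz":[0,0,-0.1288]},{"xyz":[0,0,-0.135]}]'; python3 -m jog '[{},{}]'; python3 go.py 465.5,141,143;  python3 - <<'E'
from h import *
cv2.imwrite("pics/g4.png",cv2.resize(viewer.get_image("scene")[0][110:290,150:340],None,fx=3,fy=3))
E
```

```text
clock: 10.85
position: [649.5, -224.9, 35.1]
ee_rot: [-0.213, 0.977, -0.0, 0.0]
contact_force: [0.7, 0.5, -0.3]
gripper_width: 44.8
grasp_force: 0.0
clock: 11.55
position: [650.1, -225.4, 35.7]
ee_rot: [-0.213, 0.977, -0.001, 0.001]
contact_force: [0.7, -2.3, 4.7]
gripper_width: 20.1
grasp_force: 58.8
clock: 12.55
position: [650.1, -225.0, 145.5]
ee_rot: [-0.213, 0.977, -0.001, 0.002]
contact_force: [-0.0, -0.9, -6.9]
gripper_width: 20.4
grasp_force: 59.0
clock: 12.75
position: [648.6, -224.6, 141.9]
ee_rot: [-0.213, 0.977, 0.001, -0.001]
contact_force: [-0.3, -0.1, -7.8]
gripper_width: 19.9
grasp_force: 59.0
465.5,141,143 d_tool [ 14.6 408.7  -0.5] rot [-0.002  0.001 -1.   ]
t 12.75 pos [ 648.6 -224.6  141.9]
```

View pics/g4.png

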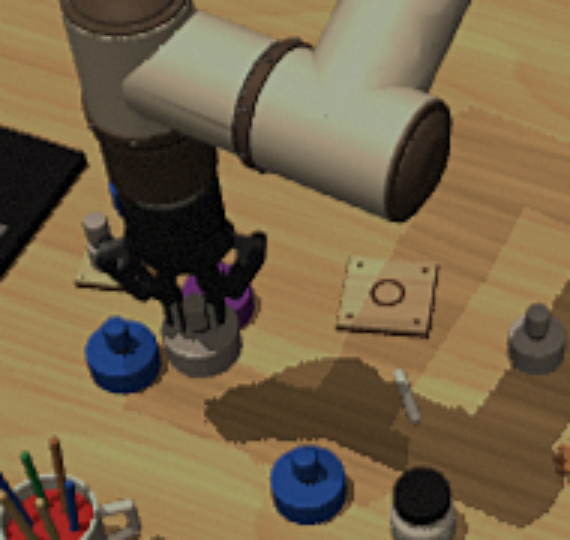

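The biggest weight hangs upright in the gripper, at about (200,340) in the crop. I'll carry it to its panel.

Converted, 230 mm is 0.2875, 200 mm is 0.25.

```bash
python3 -m jog '[{"xyz":[0,0.0063,0]},{"xyz":[0,0.02,0]},{"xyz":[0.0013,0.04,0]},{"xyz":[0.0025,0.0675,0]},{"xyz":[0.0038,0.1,0]},{"xyz":[0.005,0.1375,0]},{"xyz":[0.0063,0.175,0]},{"xyz":[0.0075,0.2125,0]},{"xyz":[0.0088,0.25,0]},{"xyz":[0.01,0.2875,0]}]'; python3 -m jog '[{"xyz":[0.0013,0.0363,0]},{"xyz":[0.0025,0.0725,0]},{"xyz":[0.0038,0.1063,0]},{"xyz":[0.005,0.1375,0]},{"xyz":[0.0063,0.165,0]},{"xyz":[0.0075,0.1875,0]},{"xyz":[0.0075,0.205,0]},{"xyz":[0.0075,0.2163,0]},{"xyz":[0.0075,0.2225,0]},{"xyz":[0.0075,0.2238,0]}]' ; python3 -m jog '[{},{},{},{},{}]'; python3 go.py 465.5,141,44
```

```text
clock: 13.8
position: [545.1, -17.5, 142.9]
ee_rot: [-0.213, 0.977, 0.0, 0.0]
contact_force: [-0.1, 0.2, -7.8]
gripper_width: 20.3
grasp_force: 59.1
clock: 14.8
position: [466.3, 141.5, 142.8]
ee_rot: [-0.213, 0.977, 0.0, 0.0]
contact_force: [0.7, -0.3, -7.4]
gripper_width: 20.4
grasp_force: 59.2
clock: 15.3
position: [466.5, 141.0, 142.6]
ee_rot: [-0.213, 0.977, -0.0, -0.0]
contact_force: [-0.5, 0.5, -5.6]
gripper_width: 20.0
grasp_force: 59.2
465.5,141,44 d_tool [ 0.9  0.4 98.6] rot [-0. -0. -1.]
t 15.3 pos [466.5 141.  142.6]
```

Converted, 98.5 mm is 0.1231, 97 mm is 0.1213.

```bash
python3 -m jog '[{"xyz":[0,0,0.01]},{"xyz":[0.0013,0,0.0313]},{"xyz":[0.0013,0,0.0563]},{"xyz":[0.0013,0,0.08]},{"xyz":[0.0013,0,0.0988]},{"xyz":[0.0013,0,0.11]},{"xyz":[0.0013,0,0.1175]},{"xyz":[0.0013,0,0.1213]},{"xyz":[0.0013,0,0.1231]},{"xyz":[0.0013,0,0.1231]}]'; python3 -m jog '[{"xyz":[0,0,0.0004]},{"xyz":[0,0,0.0008]},{"xyz":[0,0,0.0011]},{"xyz":[0,0,0.0011]}]'
```

```text
clock: 16.3
position: [465.9, 141.0, 44.6]
ee_rot: [-0.213, 0.977, 0.0, 0.0]
contact_force: [0.8, 0.2, -7.4]
gripper_width: 20.0
grasp_force: 59.2
clock: 16.7
position: [465.7, 140.9, 43.7]
ee_rot: [-0.213, 0.977, 0.0, 0.0]
contact_force: [-1.2, 0.0, -3.5]
gripper_width: 20.1
grasp_force: 59.6
```

Converted, 0.5 mm is 0.0006, 0.3 mm is 0.0004.

```bash
python3 -m jog '[{"xyz":[0,0,0.0004]},{"xyz":[0,0,0.0006]},{"xyz":[0,0,0.0006]}]'; python3 -m jog '[{},{},{},{},{}]' 45;  python3 -m jog '[{"xyz":[0,0,-0.0063]},{"xyz":[0,0,-0.0188]},{"xyz":[0,0,-0.04]},{"xyz":[0,0,-0.065]},{"xyz":[0,0,-0.09]},{"xyz":[0,0,-0.1088]},{"xyz":[0,0,-0.12]},{"xyz":[0,0,-0.125]},{"xyz":[0,0,-0.125]}]'; python3 go.py 471,7.7,143
```

```text
clock: 17.0
position: [465.7, 140.9, 43.7]
ee_rot: [-0.213, 0.977, 0.0, 0.0]
contact_force: [-4.5, -1.3, 6.3]
gripper_width: 19.8
grasp_force: 60.4
clock: 17.5
position: [465.7, 140.9, 42.8]
ee_rot: [-0.213, 0.977, 0.0, 0.0]
contact_force: [-0.1, -0.9, -0.2]
gripper_width: 44.9
grasp_force: 0.0
clock: 18.4
position: [465.6, 140.9, 143.2]
ee_rot: [-0.213, 0.977, 0.0, 0.0]
contact_force: [0.2, 0.3, -0.4]
gripper_width: 45.0
grasp_force: 0.0
471,7.7,143 d_tool [  50.4 -123.4    0.2] rot [ 0.001  0.001 -1.   ]
t 18.4 pos [465.6 140.9 143.2]
```

Converted, -123.4 mm is -0.1543, -122 mm is -0.1525.

```bash
python3 -m jog '[{"xyz":[0.0038,-0.0088,0]},{"xyz":[0.0113,-0.0275,0]},{"xyz":[0.0213,-0.0525,0]},{"xyz":[0.0325,-0.08,0]},{"xyz":[0.0425,-0.105,0]},{"xyz":[0.0525,-0.1275,0]},{"xyz":[0.0588,-0.1438,0]},{"xyz":[0.0625,-0.1525,0]},{"xyz":[0.063,-0.1543,0]},{"xyz":[0.063,-0.1543,0]}]'; python3 -m jog '[{},{},{},{}]'; python3 go.py 471,7.7,35; python3 - <<'E'
from h import *
cv2.imwrite("pics/g5.png",cv2.resize(viewer.get_image("scene")[0][140:340,220:480],None,fx=3,fy=3))
E
```

```text
clock: 19.4
position: [471.1, 7.7, 142.7]
ee_rot: [-0.213, 0.977, 0.0, -0.0]
contact_force: [0.4, 0.5, -0.6]
gripper_width: 45.1
grasp_force: 0.0
clock: 19.8
position: [471.0, 8.0, 142.9]
ee_rot: [-0.213, 0.977, 0.0, 0.0]
contact_force: [-0.4, -0.2, 0.2]
gripper_width: 45.3
grasp_force: 0.0
471,7.7,35 d_tool [  0.2  -0.2 107.9] rot [ 0.  0. -1.]
t 19.8 pos [471.    8.  142.9]
```

View pics/g5.png

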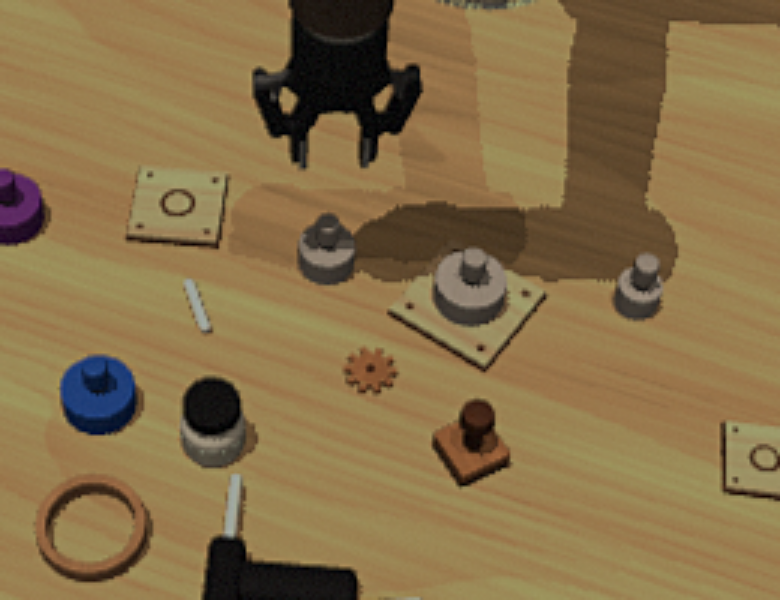

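The biggest weight stands centred on its panel, at (470,290) in the crop. The stamp (470,440) and the jar (213,425) haven't moved. Next is the large weight.

Converted, 108 mm is 0.135, 106 mm is 0.1325.

```bash
python3 -m jog '[{"xyz":[0,0,0.0125]},{"xyz":[0,0,0.0375]},{"xyz":[0,0,0.0625]},{"xyz":[0,0,0.0875]},{"xyz":[0,0,0.1063]},{"xyz":[0,0,0.1188]},{"xyz":[0,0,0.1275]},{"xyz":[0,0,0.1325]},{"xyz":[0,0,0.135]},{"xyz":[0,0,0.135]}]'; python3 -m jog '[{},{},{},{},{},{},{}]' 10; python3 -m jog '[{"xyz":[0,0,-0.0025]},{"xyz":[0,0,-0.0075]},{"xyz":[0,0,-0.0163]},{"xyz":[0,0,-0.0313]},{"xyz":[0,0,-0.05]},{"xyz":[0,0,-0.0713]},{"xyz":[0,0,-0.0925]},{"xyz":[0,0,-0.1125]},{"xyz":[0,0,-0.1288]},{"xyz":[0,0,-0.135]}]'; python3 -m jog '[{},{},{}]'; python3 go.py 463.5,-144.7,143
```

```text
clock: 20.85
position: [471.2, 7.7, 35.0]
ee_rot: [-0.213, 0.977, 0.0, 0.0]
contact_force: [-0.4, -0.0, 0.2]
gripper_width: 44.8
grasp_force: 0.0
clock: 21.55
position: [471.6, 7.6, 35.5]
ee_rot: [-0.213, 0.977, -0.0, 0.001]
contact_force: [0.3, -3.0, 5.3]
gripper_width: 20.4
grasp_force: 58.5
clock: 22.55
position: [471.1, 7.9, 144.0]
ee_rot: [-0.213, 0.977, 0.0, 0.001]
contact_force: [0.2, 0.9, -6.0]
gripper_width: 20.2
grasp_force: 59.0
clock: 22.85
position: [470.2, 7.5, 141.9]
ee_rot: [-0.213, 0.977, -0.0, -0.001]
contact_force: [-0.8, -0.0, -4.0]
gripper_width: 20.5
grasp_force: 59.0
463.5,-144.7,143 d_tool [  69.4 -135.6   -1. ] rot [-0.002 -0.001 -1.   ]
t 22.85 pos [470.2   7.5 141.9]
```

Converted, -135.3 mm is -0.1691, -132 mm is -0.165.

```bash
python3 -m jog '[{"xyz":[0.0038,-0.0075,0]},{"xyz":[0.0125,-0.025,0]},{"xyz":[0.0263,-0.05,0]},{"xyz":[0.0413,-0.08,0]},{"xyz":[0.0563,-0.1088,0]},{"xyz":[0.07,-0.1338,0]},{"xyz":[0.08,-0.1525,0]},{"xyz":[0.085,-0.165,0]},{"xyz":[0.0875,-0.1691,0]},{"xyz":[0.0875,-0.1691,0]}]'; python3 -m jog '[{},{},{},{}]'; python3 go.py 463.5,-144.7,44
```

```text
clock: 23.85
position: [463.4, -144.8, 142.5]
ee_rot: [-0.212, 0.977, 0.0, -0.0]
contact_force: [0.1, -0.1, -4.8]
gripper_width: 20.2
grasp_force: 59.1
clock: 24.25
position: [463.6, -144.1, 142.9]
ee_rot: [-0.213, 0.977, 0.0, 0.0]
contact_force: [0.8, -0.4, -5.2]
gripper_width: 20.2
grasp_force: 59.1
463.5,-144.7,44 d_tool [ 0.4 -0.5 98.9] rot [ 0.  0. -1.]
t 24.25 pos [ 463.6 -144.1  142.9]
```

Converted, 98.8 mm is 0.1235, 97 mm is 0.1213.

```bash
python3 -m jog '[{"xyz":[0,0,0.01]},{"xyz":[0,0,0.0313]},{"xyz":[0,0,0.0563]},{"xyz":[0,0,0.08]},{"xyz":[0,0,0.0988]},{"xyz":[0,0,0.11]},{"xyz":[0,0,0.1175]},{"xyz":[0,0,0.1213]},{"xyz":[0,0,0.1235]},{"xyz":[0,0,0.1235]}]'; python3 -m jog '[{"xyz":[0,0,0.0004]},{"xyz":[0,0,0.0008]},{"xyz":[0,0,0.0011]},{"xyz":[0,0,0.0015]},{"xyz":[0,0,0.0015]}]'
```

```text
clock: 25.25
position: [463.9, -144.5, 44.3]
ee_rot: [-0.213, 0.977, -0.0, 0.0]
contact_force: [0.2, 1.2, -5.1]
gripper_width: 19.9
grasp_force: 59.2
clock: 25.75
position: [463.9, -144.6, 43.5]
ee_rot: [-0.213, 0.977, -0.0, 0.0]
contact_force: [-2.2, 1.0, 1.8]
gripper_width: 20.2
grasp_force: 59.9
```

Contact made, so I'll release and rise. Then the medium weight.

Converted, -100 mm is -0.125, -96 mm is -0.12.

```bash
python3 -m jog '[{},{},{},{},{}]' 45;  python3 -m jog '[{"xyz":[0,0,-0.0063]},{"xyz":[0,0,-0.0188]},{"xyz":[0,0,-0.04]},{"xyz":[0,0,-0.065]},{"xyz":[0,0,-0.09]},{"xyz":[0,0,-0.1088]},{"xyz":[0,0,-0.12]},{"xyz":[0,0,-0.125]},{"xyz":[0,0,-0.125]}]'; python3 go.py 406.3,280.7,143
```

```text
clock: 26.25
position: [463.7, -144.5, 42.8]
ee_rot: [-0.213, 0.977, -0.0, 0.0]
contact_force: [1.2, 0.5, 0.7]
gripper_width: 44.9
grasp_force: 0.0
clock: 27.15
position: [463.7, -144.5, 143.2]
ee_rot: [-0.213, 0.977, -0.0, 0.0]
contact_force: [-0.6, -0.6, 0.4]
gripper_width: 45.1
grasp_force: 0.0
406.3,280.7,143 d_tool [-1.246e+02  4.106e+02  2.000e-01] rot [ 0.001  0.    -1.   ]
t 27.15 pos [ 463.7 -144.5  143.2]
```

Converted, 257 mm is 0.3213, 227 mm is 0.2838.

```bash
python3 -m jog '[{"xyz":[-0.0025,0.0088,0]},{"xyz":[-0.0088,0.0275,0]},{"xyz":[-0.0163,0.055,0]},{"xyz":[-0.0275,0.09,0]},{"xyz":[-0.0388,0.1288,0]},{"xyz":[-0.0513,0.1675,0]},{"xyz":[-0.0625,0.2063,0]},{"xyz":[-0.0738,0.245,0]},{"xyz":[-0.0863,0.2838,0]},{"xyz":[-0.0975,0.3213,0]}]'; python3 -m jog '[{"xyz":[-0.0113,0.0375,0]},{"xyz":[-0.0225,0.0738,0]},{"xyz":[-0.0325,0.1088,0]},{"xyz":[-0.0425,0.1388,0]},{"xyz":[-0.05,0.1638,0]},{"xyz":[-0.055,0.18,0]},{"xyz":[-0.0575,0.1888,0]},{"xyz":[-0.0583,0.192,0]},{"xyz":[-0.0583,0.192,0]},{"xyz":[-0.0583,0.192,0]}]' ; python3 -m jog '[{},{},{}]'; python3 go.py 406.3,280.7,35
```

```text
clock: 28.15
position: [426.6, 123.0, 142.0]
ee_rot: [-0.213, 0.977, -0.0, -0.001]
contact_force: [0.5, -0.1, 0.2]
gripper_width: 44.7
grasp_force: 0.0
clock: 29.15
position: [406.1, 279.9, 142.7]
ee_rot: [-0.212, 0.977, -0.0, -0.0]
contact_force: [-0.5, -0.1, 0.7]
gripper_width: 44.9
grasp_force: 0.0
clock: 29.45
position: [406.3, 280.4, 142.9]
ee_rot: [-0.213, 0.977, 0.0, 0.0]
contact_force: [0.4, -0.3, 0.1]
gripper_width: 45.3
grasp_force: 0.0
406.3,280.7,35 d_tool [-1.000e-01  2.000e-01  1.079e+02] rot [ 0.  0. -1.]
t 29.45 pos [406.3 280.4 142.9]
```

Converted, 108 mm is 0.135, 106 mm is 0.1325.

```bash
python3 -m jog '[{"xyz":[0,0,0.0125]},{"xyz":[0,0,0.0375]},{"xyz":[0,0,0.0625]},{"xyz":[0,0,0.0875]},{"xyz":[0,0,0.1063]},{"xyz":[0,0,0.1188]},{"xyz":[0,0,0.1275]},{"xyz":[0,0,0.1325]},{"xyz":[0,0,0.135]},{"xyz":[0,0,0.135]}]'; python3 -m jog '[{},{},{},{},{},{},{}]' 10; python3 -m jog '[{"xyz":[0,0,-0.0025]},{"xyz":[0,0,-0.0075]},{"xyz":[0,0,-0.0163]},{"xyz":[0,0,-0.0313]},{"xyz":[0,0,-0.05]},{"xyz":[0,0,-0.0713]},{"xyz":[0,0,-0.0925]},{"xyz":[0,0,-0.1125]},{"xyz":[0,0,-0.1288]},{"xyz":[0,0,-0.135]}]'; python3 -m jog '[{},{},{}]'; python3 go.py 526.3,424,143
```

```text
clock: 30.45
position: [406.3, 280.9, 35.0]
ee_rot: [-0.213, 0.977, 0.0, 0.0]
contact_force: [-1.1, 0.4, -0.4]
gripper_width: 45.0
grasp_force: 0.0
clock: 31.15
position: [406.5, 280.9, 35.5]
ee_rot: [-0.213, 0.977, 0.0, 0.0]
contact_force: [0.3, -1.0, 5.7]
gripper_width: 20.2
grasp_force: 58.6
clock: 32.15
position: [406.4, 281.1, 144.2]
ee_rot: [-0.213, 0.977, 0.001, 0.001]
contact_force: [0.3, 0.7, -4.7]
gripper_width: 19.9
grasp_force: 58.8
clock: 32.45
position: [405.7, 280.2, 141.9]
ee_rot: [-0.213, 0.977, -0.001, -0.001]
contact_force: [0.3, -0.1, -3.2]
gripper_width: 20.3
grasp_force: 58.8
526.3,424,143 d_tool [-169.4   80.7   -1.5] rot [-0.001 -0.001 -1.   ]
t 32.45 pos [405.7 280.2 141.9]
```

Converted, -169 mm is -0.2113, -168 mm is -0.21.

```bash
python3 -m jog '[{"xyz":[-0.01,0.005,0]},{"xyz":[-0.0313,0.015,0]},{"xyz":[-0.0613,0.0288,0]},{"xyz":[-0.095,0.045,0]},{"xyz":[-0.1288,0.0613,0]},{"xyz":[-0.1588,0.075,0]},{"xyz":[-0.1838,0.0875,0]},{"xyz":[-0.2013,0.095,0]},{"xyz":[-0.21,0.1,0]},{"xyz":[-0.2113,0.1005,0]}]'; python3 -m jog '[{},{},{},{},{}]'; python3 go.py 526.3,424,44
```

```text
clock: 33.45
position: [526.7, 424.7, 141.5]
ee_rot: [-0.213, 0.977, -0.0, -0.001]
contact_force: [-0.5, 0.8, -3.3]
gripper_width: 20.2
grasp_force: 58.8
clock: 33.95
position: [526.3, 423.9, 143.1]
ee_rot: [-0.213, 0.977, 0.0, 0.0]
contact_force: [-1.5, -0.0, -2.5]
gripper_width: 20.3
grasp_force: 58.8
526.3,424,44 d_tool [ 0.   0.  99.1] rot [ 0.  0. -1.]
t 33.95 pos [526.3 423.9 143.1]
```

Converted, 98.8 mm is 0.1235, 97 mm is 0.1213.

```bash
python3 -m jog '[{"xyz":[0,0,0.01]},{"xyz":[0,0,0.0313]},{"xyz":[0,0,0.0563]},{"xyz":[0,0,0.08]},{"xyz":[0,0,0.0988]},{"xyz":[0,0,0.11]},{"xyz":[0,0,0.1175]},{"xyz":[0,0,0.1213]},{"xyz":[0,0,0.1235]},{"xyz":[0,0,0.1235]}]'; python3 -m jog '[{"xyz":[0,0,0.0004]},{"xyz":[0,0,0.0008]},{"xyz":[0,0,0.0011]},{"xyz":[0,0,0.0014]},{"xyz":[0,0,0.0014]}]'
```

```text
clock: 34.95
position: [526.7, 424.4, 44.5]
ee_rot: [-0.213, 0.977, 0.0, 0.0]
contact_force: [-0.2, 0.1, -4.4]
gripper_width: 20.2
grasp_force: 58.8
clock: 35.45
position: [526.6, 424.3, 43.6]
ee_rot: [-0.213, 0.977, 0.0, 0.0]
contact_force: [-0.3, -0.2, -0.3]
gripper_width: 20.5
grasp_force: 58.9
```

Converted, 0.3 mm is 0.0004.

```bash
python3 -m jog '[{"xyz":[0,0,0.0004]},{"xyz":[0,0,0.0004]}]'; python3 -m jog '[{},{},{},{},{}]' 45;  python3 -m jog '[{"xyz":[0,0,-0.0063]},{"xyz":[0,0,-0.0188]},{"xyz":[0,0,-0.04]},{"xyz":[0,0,-0.065]},{"xyz":[0,0,-0.09]},{"xyz":[0,0,-0.1088]},{"xyz":[0,0,-0.12]},{"xyz":[0,0,-0.125]},{"xyz":[0,0,-0.125]}]'; python3 -m jog '[{"xyz":[0.0125,0,0]},{"xyz":[0.0375,0,0]},{"xyz":[0.0688,0,0]},{"xyz":[0.1,0,0]},{"xyz":[0.1313,0,0]},{"xyz":[0.1625,0,0]},{"xyz":[0.1938,0,0]},{"xyz":[0.215,0,0]},{"xyz":[0.225,0,0]},{"xyz":[0.225,0,0]}]'; python3 - <<'E'
from h import *
np.set_printoptions(precision=1,suppress=True)
I={};W={}
for n in("top","scene"):
    I[n],d=viewer.get_image(n); W[n]=cloud(n,d); cv2.imwrite(f"pics/end_{n}.png",I[n])
pan=dict(s=[(533.3,-402.6),(533.2,-404.6)],m=[(526.1,424),(526.7,424)],l=[(463.5,-143.7),(463.2,-146.3)],b=[(466.1,142.2),(464.6,138.7)],stamp=[(613.2,193.2),(616.2,191.7)],jar=[(683.3,-11.3),(684.2,-12.4)])
for k,c in pan.items():
    print(k,end=' ')
    for n,p in zip(W,c):
        w=W[n]; r=np.hypot(w[...,0]-p[0],w[...,1]-p[1])<50
        zk=(58,70) if k in("stamp","jar") else (66,78)
        q=w[r&(w[...,2]>zk[0])&(w[...,2]<zk[1])][:,:2].astype(np.float32)
        a=w[r&(w[...,2]>34)&(w[...,2]<41)][:,:2].astype(np.float32)
        f=lambda x: (np.array(cv2.minEnclosingCircle(x)[0])-p, round(cv2.minEnclosingCircle(x)[1],1)) if len(x) else None
        print(n,"top off",f(q),"disc off",f(a),end=' | ')
    print()
E
```

```text
clock: 35.65
position: [526.7, 424.3, 43.6]
ee_rot: [-0.213, 0.977, 0.0, 0.0]
contact_force: [-1.8, -1.0, 3.6]
gripper_width: 20.3
grasp_force: 59.2
clock: 36.15
position: [526.5, 424.1, 42.5]
ee_rot: [-0.213, 0.977, -0.0, 0.0]
contact_force: [0.2, -1.0, -0.7]
gripper_width: 44.9
grasp_force: 0.0
clock: 37.05
position: [526.5, 424.2, 143.2]
ee_rot: [-0.213, 0.977, 0.0, 0.0]
contact_force: [0.3, -0.4, -0.3]
gripper_width: 44.7
grasp_force: 0.0
clock: 38.05
position: [361.8, 348.6, 142.4]
ee_rot: [-0.213, 0.977, -0.0, -0.0]
contact_force: [0.4, 0.0, -0.4]
gripper_width: 45.0
grasp_force: 0.0
s top top off (array([-0.5,  1.1]), 10.9) disc off (array([-0.7,  1.2]), 13.9) | scene top off (array([ 0.6, -0.8]), 12.3) disc off (array([2.8, 2.9]), 13.9) | 
m top top off (array([-0.3,  0.9]), 10.6) disc off (array([-0.4,  0.3]), 20.3) | scene top off (array([0.6, 0.6]), 12.1) disc off (array([ 1.1, -1.4]), 19.7) | 
l top top off (array([-0.1,  0. ]), 10.6) disc off (array([-0.1,  0.2]), 25.7) | scene top off (array([-1. ,  0.6]), 11.8) disc off (array([1.9, 0.2]), 26.3) | 
b top top off (array([-2. , -1.3]), 10.7) disc off (array([-2.2, -0.5]), 31.8) | scene top off (array([ 1.4, -0.6]), 12.6) disc off (array([ 1.3, -0. ]), 33.7) | 
stamp top top off (array([ 0.3, -0.1]), 14.3) disc off None | scene top off (array([-0.4,  0.6]), 15.2) disc off (array([0.8, 0.9]), 6.4) | 
jar top top off (array([-0.3, -0.4]), 24.3) disc off (array([-2. ,  0.3]), 26.1) | scene top off (array([-1.1, -1.5]), 26.4) disc off (array([ 2. , -0.5]), 26.5) |
```

View pics/end_top.png

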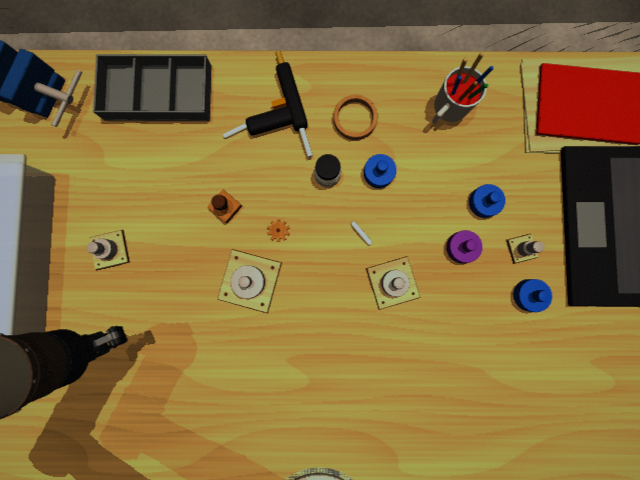

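View pics/end_scene.png

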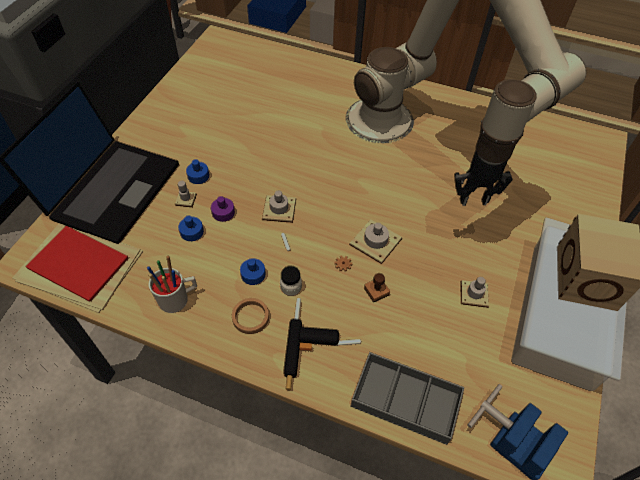

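In the top view all four weights stand on their own panels, at (525,247), (103,249), (395,283) and (248,282). By knob and disc they measure within about 4 mm of centre. The stamp and jar have not moved, and the arm is clear of everything.

```bash
python3 -c "
from bench import arm; print(arm.job_done())"
```

```text
the job is handed in; nothing more can be done
None
```

The job is handed in, though no verdict was printed: all four weights stand upright on their matching panels, measured within about 4 mm of centre, with the stamp and glue jar unmoved, at about 38 s on the clock.

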